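# Lock the drying cartridge into the dry box

## Task

Take the drying cartridge out of its inclined cradle, stand it upright on its foot on the black mat and let go of it. Then take it again by its bar handle and fit it in the bayonet port on the dry box: find the keyways, push it down against the spring, turn it a quarter turn clockwise until it clicks up into its notches, and let go, leaving it locked. Do not shift or knock over the jars, bottles, cup and brush around.

Things in the scene. Friction and masses are not known exactly. Their poses are not given: they have to be found in the camera images.
- cartridge_mid (a point): Drying cartridge: white cylinder, diameter 48 mm, 84 mm long, flat foot, bar handle on top (114 mm in all), about 280 g. This point: on its axis, 57 mm from the foot; z runs from foot to handle. At first it lies in the cradle, axis rising 25 degrees from level towards the handle, lugs and bar level; 36 to 74 mm from the foot its sides are free for fingers. It lifts out straight up.
- cartridge_bar (a point): Centre of the cartridge's flat grey bar handle, 99 mm from the foot: 12 mm thick (along x), 40 mm long (along y), 30 mm tall (along z, 84 to 114 mm from the foot).
- cartridge_foot (a point): Centre of the cartridge's flat foot, on the axis, axes as above. The foot's edge is chamfered: 41 mm across, widening to 48 mm in 4 mm. Two opposite grey lugs, along +y and -y (in line with the bar), each 12 mm wide, reach to 34 mm from the axis and lie 10 to 18 mm from the foot.
- cradle_mid (a point): Cradle: fixed grey base plate, 160 x 100 x 10 mm, with two inclined steel V rests and a foot stop, under 70 mm high. This point: top of the plate at the cradle's origin; x points to the foot end (roughly away from the robot), z up. The cartridge's foot centre starts 60 mm along x and 35 mm above this point.
- mat_top (a point): Black rubber mat, 130 x 130 x 3 mm, fixed on the bench between cradle and dry box. This point: middle of its top, z up.
- port (a point): Bayonet port: steel collar, diameter 90 mm, 40 mm high, on the white dry box (200 x 200 x 70 mm, fixed). This point: centre of the rim, the collar's top, 110 mm over the bench; z up, x and y along the box sides. Bore 53 mm. Two opposite keyways, about 18 mm wide, lie along +y and -y turned by an unmeasured angle of up to 0.31 rad either way: feel or look for it.
- port_spring (a point): On the port's axis, 18 mm below the rim: top of a spring plunger at rest. With lugs on the rim, off the keyways, the foot is 10 mm below the rim; in the keyways it drops until it meets this plunger. The plunger pushes back with 4.5 N plus 1 N per mm and stops after 13 mm.
- port_home (a point): On the port's axis, 24 mm below the rim: where the foot centre is when locked. To lock: press the foot to 29 mm or more below the rim, turn it clockwise seen from above 80 degrees from the keyways (stop at about 85; anticlockwise is blocked), then let it rise 4 mm or more: the lugs click up into notches. Short of the notches it stays 28 mm down or springs back.
- amber_jar: Bystander: squat amber glass jar with black cap, 56 mm wide, 85 mm high; its origin is the centre of its underside, z up.
- white_jar: Bystander: squat white plastic jar with grey cap, 52 mm wide, 75 mm high, no lugs and no handle; its origin is the centre of its underside, z up.
- amber_bottle: Bystander: amber bottle, 60 mm wide, 130 mm high; its origin is the centre of its underside, z up.
- white_bottle: Bystander: white plastic bottle, 66 mm wide, 130 mm high; its origin is the centre of its underside, z up.
- beaker: Bystander: white open cup, 70 mm wide, 85 mm high; its origin is the centre of its underside, z up.
- bench_brush: Bystander: hand brush with black handle, 190 mm long, lying on the bench.
Mind the look-alikes: they are no part of the job. Leave any red or turquoise look-alike of the part that bears cartridge_mid alone.

How it is judged:
On the way, in this order (a step that is already met when the one before it is completed fails the run):
1. the cartridge stands upright on its foot on the mat, let go (angle between cartridge_mid's own z axis and vertical below 0.06 rad and horizontal distance between cartridge_mid and mat_top below 0.065 m and z of cartridge_mid in the frame of mat_top below 0.06 m and contact force between the fingers and cartridge below 0.05 N), for 0.2 s.
2. the cartridge is in the port, pressed down past its notches (foot over 26.5 mm below the rim) (horizontal distance between cartridge_mid and port below 0.008 m and z of cartridge_mid in the frame of port below 0.0305 m).
At the end, for the whole second after the job is handed in: the cartridge is upright (within 0.07 rad) in the port, centred within 6 mm, its foot 22 to 26 mm below the rim (clicked up into the notches: 24 mm), at rest and let go (horizontal distance between cartridge_mid and port below 0.006 m and z of cartridge_mid in the frame of port between 0.031 and 0.035 m and angle between cartridge_mid's own z axis and vertical below 0.07 rad and contact force between the fingers and cartridge below 0.05 N and linear speed of cartridge below 0.01 m/s); the robot touches nothing.
It fails at once if a bystander is moved more than 40 mm or tipped over (distance of any of amber_jar, white_jar, amber_bottle, white_bottle, beaker, bench_brush from where it was at the start of the episode above 0.04 m or angle between any of amber_jar, white_jar, amber_bottle, white_bottle, beaker's own z axis and vertical above 0.6 rad).
It also fails if it takes over 64 s, if anything falls off the work surface, if the arm or the gripper's body presses on something with over 40 N, if the wrist force passes 120 N, or if a joint passes its speed limit or range.

## Robot

A 7-joint arm with a two-finger parallel gripper is mounted at the origin on the work surface. World frame = base frame: x ahead of the robot, y to its left, z up, the work surface at z = 0. Lengths are in m, angles in rad, forces in N, time in s.
With the tool pointing down it reaches from about 0.4 to 0.85 m from the base axis. Payload 4.5 kg.
Tool frame: the origin (TCP) lies midway between the tips of the shut fingers; the grasp point (between the pads) lies 19 mm behind it; x points along the fingers, y is the direction in which the jaws open and shut, and the axes are right-handed (so a half turn about x gives the same grasp; the last joint's range is limited). The gripper opens to 88 mm and grips with 3 to 60 N. Pads are 18 mm wide; open, the fingers measure 123 mm over their backs; the gripper's body (75 mm by 187 mm) begins 45 mm behind the grasp point.
Start: joints at [1.137, 0.689, -0.195, 1.565, 0.157, 0.902, -0.215], TCP at [0.282, -0.558, 0.239] pointing down, gripper open.
Joint ranges: [-3.01, 3.01], [-0.46, 2.08], [-1.47, 1.51], [0.13, 2.56], [-1, 4.14], [0.04, 2.09], [-2.66, 2.66]. Speed limits (rad/s): [2.57, 2.57, 3.14, 3.14, 3.14, 3.14, 3.14].

## Interface

Orientations are given as a unit quaternion [x, y, z, w].
In Python, from plant import r gives the robot as it stands.
- The arm moves only by the tool arm_command, never from a script. Its argument "plan" is a list of rows, each a list of 5 numbers: the finger opening in m, from 0 to 0.0881, then the shift along the tool's x, y, z in m, then the turn about the tool's x in rad. In form: [[grip, dx, dy, dz, roll], ...]. A call has 1 to 12 rows; each row shifts and turns the commanded pose from where the row before left it, along the tool's axes as they then stand; what a row does not reach is not made up. A row lasts 1/8 s, in which the tool goes at most 62.5 mm and 10.7 degrees, less where a joint would pass 70% of its speed; a pose out of reach is approached as far as the arm can. A call is refused whole if a number of a shift passes 0.0625 or a number of a turn 0.188, either way. A call with a gripper value outside its range is refused whole. The fingers move at their own pace and stop on an object; "force" is the grip in N (left out, the last holds). Time passes only in rows, so rows that do not move let the fingers close. It gives the time, the measured TCP pose, the force and the opening at its end, in the units of the state.
- r.get_state(): the state, without advancing time (a new reading comes with each control period).
- r.snapshot(name): name is "side" or "top" or "wrist"; returns (picture, depth): 480x640x3 uint8, red, green, blue; 480x640 float32, m along the optical axis (not along the pixel's ray), 0 where there is no reading.
- r.calibration(name): a dict with "fx", "fy", "cx", "cy" (pixels), "eye" and "orientation" of the camera in the world; the wrist camera has in their place "mount" (4x4, takes a point from camera to tool coordinates, whose origin is the TCP and whose axes are the tool frame's). Camera axes: x right, y down, z forward; pixel columns grow to the right and rows downward; lengths in m; the calibration is good to about 2 mm. A picture is of the moment at which its call begins: read the wrist's pose just before it. calibration takes no time and is no camera call.
- r.finish_job(): hands the job in, once; it reports no verdict.
The state is a dict: "clock": time; "q": joint angles; "qd": joint speeds; "joint_torque": joint torques, N m; "tool_pos": TCP position; "eef_rot": TCP orientation; "contact_force": force on the tool from outside, world axes, zero at the start; "moment": the same for the moment, N m; "opening": opening from 0.0 (shut) to 1.0 (fully open).
Only numpy, scipy, OpenCV 4.12 (cv2) and the standard library are available. Lean on these libraries where they do the work, as an engineer would, in place of code of your own. Each camera call takes 0.05 s, during which the arm holds its last target.

## Working session

There is one attempt and no reset: what is moved stays moved. The work goes in short steps, Python scripts to look and compute and a tool call to move; the robot and the scene stay as the last step left them, time stands still between calls to the robot, and variables do not carry over. Pictures are saved under pics/ and viewed, and the job is handed in when it is done.

Besides the shell and the picture viewer there is one more tool, called after "Emit:" by a JSON object that holds its "name" and its "arguments", one argument or row to a line. arm_command: Moves the arm, as the interface text tells. Its arguments: {"type":"object","properties":{"plan":{"type":"array","items":{"type":"array","items":{"type":"number"}}},"force":{"type":"number"}},"required":["plan"]}

```bash
ls; mkdir -p pics; python3 - <<'E'
from plant import r
import cv2,numpy as np
print(r.get_state())
for n in("side","top","wrist"):
    p,d=r.snapshot(n); cv2.imwrite(f"pics/{n}0.png",p[:,:,::-1]); np.savez(f"pics/{n}0.npz",p=p,d=d)
    print(n,r.calibration(n))
E
```

```text
pics
{'clock': 0.0, 'q': array([ 1.13680296,  0.68993984, -0.19449718,  1.56632384,  0.15732682,
        0.90250955, -0.21507663]), 'qd': array([ 1.10532308e-03, -1.45243307e-03,  4.74015990e-04,  3.36182735e-04,
        2.73328957e-05, -1.19350978e-03, -2.25435577e-04]), 'joint_torque': array([-5.32340946e-04, -5.27567410e+01, -1.26671948e+00, -1.53430080e+01,
       -5.26411354e-02,  6.60862774e-03,  2.02084548e-04]), 'tool_pos': array([ 0.28148456, -0.55732926,  0.23794255]), 'eef_rot': array([-0.68764036, -0.16452193,  0.68804667, -0.16332495]), 'contact_force': array([-0.62380367,  0.33558113,  0.42577726]), 'moment': array([-0.02257893, -0.0001694 , -0.00919966]), 'opening': 0.9986126918596312}
side {'fx': 552.3976365988924, 'fy': 552.3976365988924, 'cx': 328.87172031771803, 'cy': 244.01634652028497, 'eye': array([0.34507235, 1.18591987, 1.10479249]), 'orientation': array([-0.07581837,  0.91223584, -0.40160134,  0.02817289])}
top {'fx': 439.4459535168439, 'fy': 439.4459535168439, 'cx': 316.07116764379174, 'cy': 250.54125818174143, 'eye': array([0.29139851, 0.06387545, 1.27313289]), 'orientation': array([ 0.72008438, -0.6861998 ,  0.07246525, -0.07319222])}
wrist {'fx': 397.5910068057702, 'fy': 397.5910068057702, 'cx': 317.9426494460748, 'cy': 234.18496637162843, 'mount': array([[ 4.53343640e-04, -2.76159448e-01,  9.61111728e-01,
        -1.47042931e-01],
       [ 9.99999033e-01,  1.38910694e-03, -7.25495194e-05,
         4.14003544e-04],
       [-1.31505174e-03,  9.61110831e-01,  2.76159811e-01,
        -7.12252788e-02],
       [ 0.00000000e+00,  0.00000000e+00,  0.00000000e+00,
         1.00000000e+00]])}
```

View pics/side0.png

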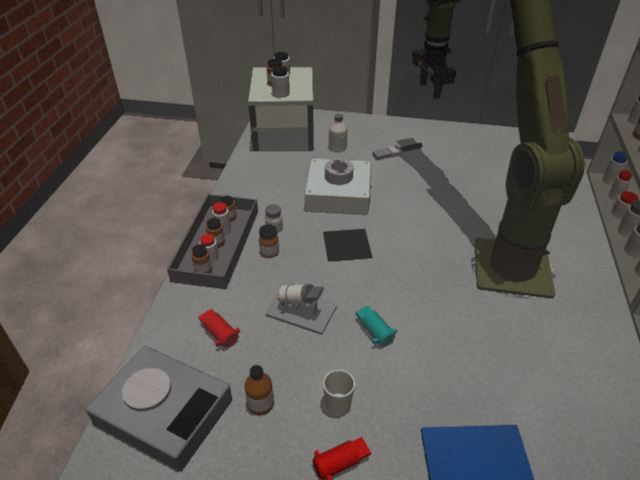

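View pics/top0.png

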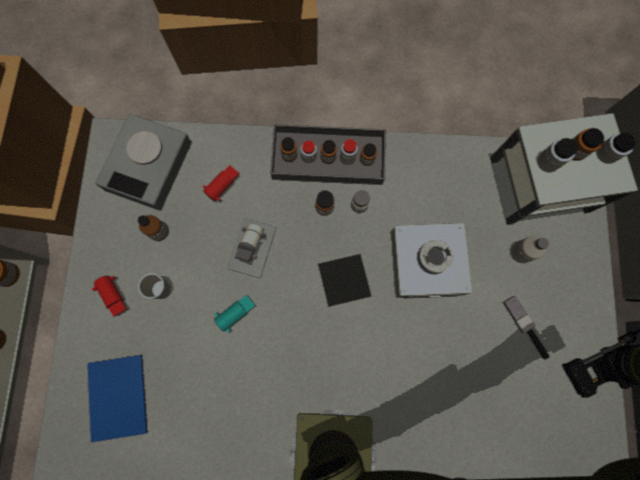

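View pics/wrist0.png

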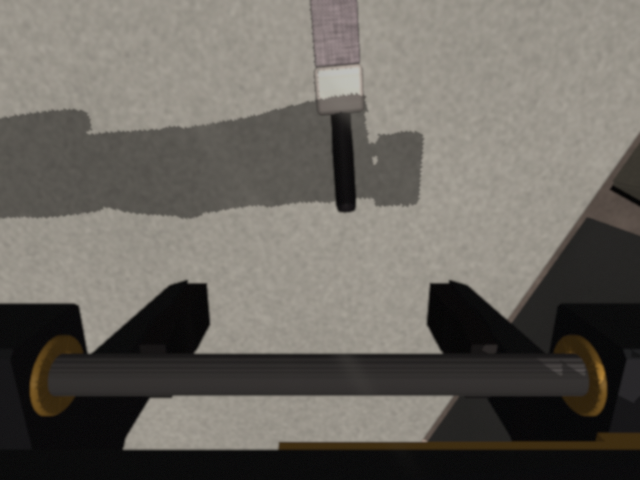

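The cartridge is the white cylinder with a grey bar on the cradle, at top (250,240) and side (295,293). The other candidates don't fit: red at (220,183) and (110,295), turquoise at (235,313), and a white jar at (361,201) with no handle. I'll confirm in an enlarged crop and measure.

```bash
cat > h.py <<'E'
import numpy as np,cv2
from scipy.spatial.transform import Rotation as R
from plant import r
def cam(n,st=None):
    c=r.calibration(n)
    if n=="wrist":
        st=st or r.get_state(); T=np.eye(4);T[:3,:3]=R.from_quat(st["eef_rot"]).as_matrix();T[:3,3]=st["tool_pos"]
        M=T@c["mount"]; return c,M[:3,:3],M[:3,3]
    return c,R.from_quat(c["orientation"]).as_matrix(),np.array(c["eye"])
def rays(C,uv):
    c,Rm,e=C; uv=np.atleast_2d(np.asarray(uv,float))
    return np.c_[(uv[:,0]-c["cx"])/c["fx"],(uv[:,1]-c["cy"])/c["fy"],np.ones(len(uv))]@Rm.T
def onz(C,uv,z):
    d=rays(C,uv); return C[2]+d*((z-C[2][2])/d[:,2])[:,None]
def cloud(C,D):
    v,u=np.mgrid[0:480,0:640]; d=rays(C,np.c_[u.ravel(),v.ravel()]); P=C[2]+d*D.reshape(-1,1)
    P[D.ravel()<=0]=np.nan; return P.reshape(480,640,3)
def proj(C,P):
    c,Rm,e=C; p=(np.atleast_2d(P)-e)@Rm; return np.c_[p[:,0]/p[:,2]*c["fx"]+c["cx"],p[:,1]/p[:,2]*c["fy"]+c["cy"]]
def yaw():
    m=R.from_quat(r.get_state()["eef_rot"]).as_matrix(); return m
E
python3 - <<'E'
from h import *
for n in("top","side"):
    z=np.load(f"pics/{n}0.npz"); C=cam(n); P=cloud(C,z["d"]); np.save(f"pics/{n}P.npy",P)
    for nm,uv in dict(top=dict(cart=(253,232),bar=(243,253),plate=(262,262),mat=(345,280),port=(423,257),box=(403,285),wjar=(361,195),ajar=(325,196),bench=(300,240)),side=dict(cart=(292,293),mat=(348,245),box=(320,200),cart2=(310,293)))[n].items():
        print(n,nm,P[uv[1],uv[0]].round(3))
print(yaw().round(3))
a=cv2.imread("pics/top0.png")[205:285,215:295]; b=cv2.imread("pics/side0.png")[260:340,260:340]; 
c=cv2.imread("pics/top0.png")[217:297,395:475];
cv2.imwrite("pics/crop0.png",np.hstack([cv2.resize(i,(400,400),interpolation=cv2.INTER_CUBIC) for i in(a,b)]))
cv2.imwrite("pics/crop1.png",cv2.resize(c,(560,560),interpolation=cv2.INTER_CUBIC))
E
```

```text
top cart [0.585 0.249 0.084]
top bar [0.522 0.271 0.091]
top plate [0.514 0.228 0.008]
top mat [ 0.474 -0.017  0.003]
top port [ 0.531 -0.218  0.11 ]
top box [ 0.458 -0.172  0.072]
top wjar [ 0.71  -0.049  0.076]
top ajar [0.7   0.053 0.083]
top bench [ 0.588  0.121 -0.003]
side cart [0.577 0.278 0.082]
side mat [ 0.472 -0.011 -0.001]
side box [ 0.58  -0.146  0.05 ]
side cart2 [0.531 0.275 0.087]
[[-0.001  0.451 -0.893]
 [ 0.001 -0.893 -0.451]
 [-1.    -0.001  0.   ]]
```

View pics/crop0.png

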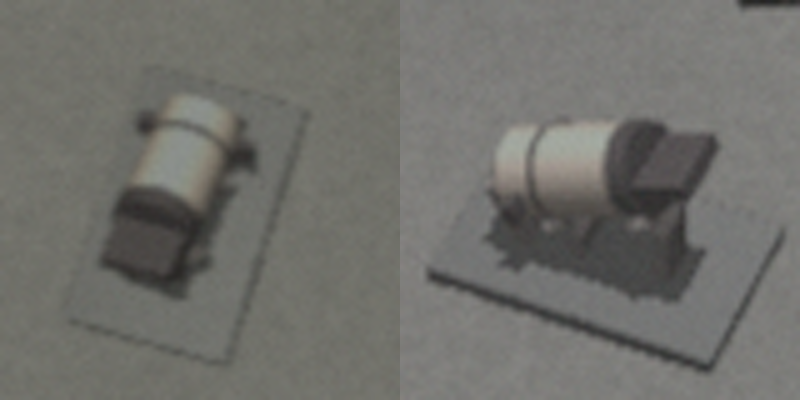

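View pics/crop1.png

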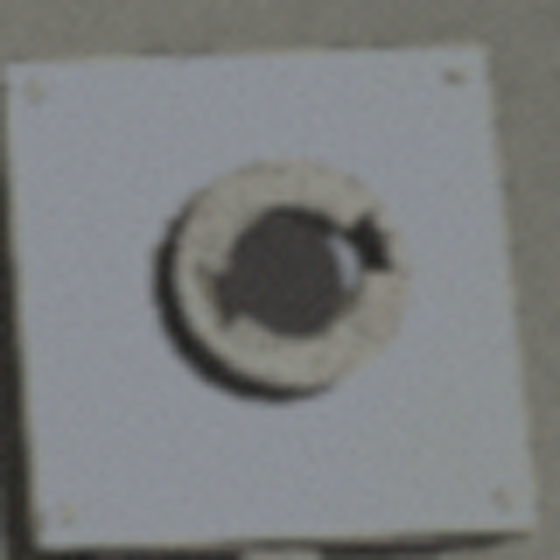

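```bash
python3 - <<'E'
from h import *
C=cam("top"); z=np.load("pics/top0.npz"); im=z["p"].astype(int); P=np.load("pics/topP.npy")
co=np.array([(145,65),(308,112),(228,362),(68,320)])/5+np.array([215,205])-.4
W=onz(C,co,0.010); print(W.round(4)); print("centre",W.mean(0), "sides",np.linalg.norm(np.roll(W,-1,0)-W,axis=1))
d=(W[0]+W[1]-W[2]-W[3])[:2]; print("axis yaw foot-dir",np.arctan2(d[1],d[0]))
d=W[1]-W[0]; print("short side yaw",np.arctan2(d[1],d[0])+np.pi/2)
# white cartridge by cloud
sub=np.zeros((480,640),bool); sub[215:270,235:275]=1
hsv=cv2.cvtColor(z["p"],cv2.COLOR_RGB2HSV)
m=sub&(P[...,2]>.05)
Q=P[m]; print(len(Q),Q.mean(0),Q.min(0),Q.max(0))
w=np.linalg.svd(Q[:,:2]-Q[:,:2].mean(0))[2][0]; print("cloud yaw",np.arctan2(w[1],w[0]))
# mat
g=z["p"].max(2); mm=np.zeros((480,640),np.uint8); mm[245:315,310:380]=(g[245:315,310:380]<60)*255
cn=max(cv2.findContours(mm,0,1)[0],key=cv2.contourArea); bx=cv2.boxPoints(cv2.minAreaRect(cn)); B=onz(C,bx,.003); print("mat",B.round(3),B.mean(0),np.linalg.norm(B[0]-B[1]))
# collar
sub[:]=0; sub[225:290,400:470]=1
m=sub&(P[...,2]>.1); Q=P[m]; (c,rad)=cv2.minEnclosingCircle(Q[:,:2].astype(np.float32)); print("port",c,rad,Q[:,2].mean())
# box corners
co=np.array([(8,68),(487,48),(535,540),(42,545)])/7+np.array([395,217])
W=onz(C,co,.07); print("box",W.round(3),W.mean(0)); d=W[0]+W[1]-W[2]-W[3]; print("box yaw",np.arctan2(d[1],d[0]))
kw=np.array([(375,240),(222,297)])/7+np.array([395,217]); K=onz(C,kw,.11); d=K[1]-K[0]; print("keyway yaw vs y",np.arctan2(d[1],d[0])-np.pi/2,K.mean(0))
E
```

```text
[[0.6454 0.2922 0.01  ]
 [0.6213 0.1932 0.01  ]
 [0.4696 0.2296 0.01  ]
 [0.4897 0.3243 0.01  ]]
centre [0.55649426 0.25982907 0.01      ] sides [0.10187226 0.15600937 0.09687101 0.15905404]
axis yaw foot-dir -0.21935112530390433
short side yaw -0.23941634008849388
661 [0.55598007 0.25701016 0.08291078] [0.50043595 0.21873941 0.05115126] [0.61312678 0.29179482 0.10544   ]
cloud yaw 2.8845583363558043
mat [[ 0.518  0.064  0.003]
 [ 0.555 -0.059  0.003]
 [ 0.431 -0.092  0.003]
 [ 0.396  0.029  0.003]] [ 0.47498947 -0.01426123  0.003     ] 0.12877964520194188
port (0.5368468761444092, -0.255178838968277) 0.04642863571643829 0.10924230571151312
box [[ 0.623 -0.152  0.07 ]
 [ 0.641 -0.346  0.07 ]
 [ 0.442 -0.36   0.07 ]
 [ 0.43  -0.167  0.07 ]] [ 0.53403512 -0.25640314  0.07      ]
box yaw 0.0760918931863331
keyway yaw vs y 0.40401127015787375 [ 0.537487   -0.25771753  0.11      ]
```

Emit:
{"name": "arm_command", "arguments": {
  "plan": [
    [0.088,-0.02,-0.0334,-0.0343,0],
    [0.088,-0.02,-0.0334,-0.0343,0],
    [0.088,-0.02,-0.0334,-0.0343,0],
    [0.088,0,-0.0334,-0.0343,0],
    [0.088,0,-0.0334,-0.0343,0],
    [0.088,0,-0.0334,-0.0343,0],
    [0.088,0,-0.0334,-0.0343,0],
    [0.088,0,-0.0334,-0.0343,0],
    [0.088,0,-0.0334,-0.0343,0],
    [0.088,0,-0.0334,-0.0343,0],
    [0.088,0,-0.0334,-0.0343,0],
    [0.088,0,-0.0334,-0.0343,0]
  ]
}}

```text
clock: 1.65
tool_pos: [0.4687, -0.0131, 0.2987]
eef_rot: [-0.688, -0.164, 0.688, -0.164]
contact_force: [0.8, 0.3, -0.5]
opening: 1.0
```

```bash
cat >> h.py <<'E'
def go(p,yaw_y=None):
    """shift (tool axes) for TCP to p; roll to bring tool y to yaw (mod pi)"""
    s=r.get_state(); m=R.from_quat(s["eef_rot"]).as_matrix()
    y=np.arctan2(m[1,1],m[0,1]); print("t",s["clock"],"tcp",s["tool_pos"].round(4),"yaw_y",round(y,4),"q7",s["q"][6].round(3),"F",s["contact_force"].round(2),"open",round(s["opening"],4))
    if p is not None: print("shift",(m.T@(np.array(p)-s["tool_pos"])).round(4))
    if yaw_y is not None: print("roll",round(-((yaw_y-y+np.pi/2)%np.pi-np.pi/2),4))
E
python3 -c "
from h import *
go((.562,.2585,.30),1.336); print(r.get_state()['q'])"
```

```text
t 1.65 tcp [ 0.4687 -0.0131  0.2987] yaw_y -1.1031 q7 -1.327 F [ 0.76  0.33 -0.54] open 1.0002
shift [-0.0014 -0.2004 -0.2057]
roll 0.7025
[ 0.10280395  0.40835879 -0.25203386  1.93490385  0.13684308  0.81473294
 -1.32656281]
```

Emit:
{"name": "arm_command", "arguments": {
  "plan": [
    [0.088,0,-0.033,-0.034,0],
    [0.088,0,-0.033,-0.034,0],
    [0.088,0,-0.034,-0.034,0],
    [0.088,0,-0.034,-0.034,0],
    [0.088,0,-0.033,-0.034,0],
    [0.088,0,-0.033,-0.034,0],
    [0.088,0,0,0,0.176],
    [0.088,0,0,0,0.176],
    [0.088,0,0,0,0.176],
    [0.088,0,0,0,0.175],
    [0.088,0,0,0,0]
  ]
}}

```text
clock: 3.02
tool_pos: [0.5601, 0.256, 0.2984]
eef_rot: [-0.702, 0.083, 0.702, 0.082]
contact_force: [1.1, 0.2, 0.3]
opening: 0.996
```

```bash
python3 -c "
from h import *
go((.562,.2585,.30),1.336); s=r.get_state();p,d=r.snapshot('wrist');cv2.imwrite('pics/w1.png',p[:,:,::-1]);C=cam('wrist',s);np.savez('pics/w1.npz',p=p,P=cloud(C,d))"
```

```text
t 3.025 tcp [0.5601 0.256  0.2984] yaw_y -1.8039 q7 -2.33 F [1.14 0.16 0.3 ] open 0.9961
shift [-0.0016 -0.0029 -0.0013]
roll 0.0016
```

View pics/w1.png

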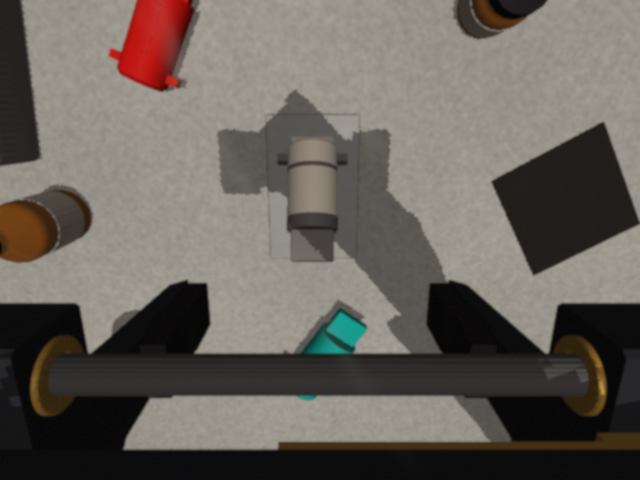

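```bash
python3 - <<'E'
from h import *
z=np.load("pics/w1.npz"); P=z["P"]
print("bench",P[100,400],"mat",P[200,560])
m=np.zeros((480,640),bool); m[125:265,270:360]=1
bar=m&(P[...,2]>.06); 
bar[:232]=0
Q=P[bar];print("bar",len(Q),Q.mean(0).round(4),Q.min(0).round(4),Q.max(0).round(4))
cyl=m&(P[...,2]>.05); cyl[:172]=0; cyl[212:]=0
rows=[]
for v in range(140,232,6):
    us=np.where(m[v]&(P[v,:,2]>.045))[0]
    q=P[v,us]; rows.append([v,us.min(),us.max(),*q[np.argmax(q[:,2])].round(4),*((q[0]+q[-1])/2).round(4)]); print(*rows[-1])
a=np.array(rows)[5:,:]; k=np.polyfit(a[:,6],a[:,7],1); print("yaw",np.arctan(k[0]),k)
# plate corners
C=None
mm=(P[...,2]>.006)&m
E
```

```text
bench [0.62915422 0.14998141 0.00149107] mat [ 0.4822256  -0.00645535  0.00412575]
bar 1300 [0.5211 0.2714 0.0938] [0.5029 0.2444 0.0631] [0.5373 0.2943 0.1013]
140 291 332 0.6137 0.2495 0.0708 0.6127 0.2495 0.0514
146 289 334 0.609 0.2525 0.0731 0.6076 0.2507 0.0578
152 288 336 0.6041 0.2546 0.076 0.6016 0.2515 0.053
158 277 346 0.5984 0.2531 0.0778 0.5966 0.2534 0.058
164 277 346 0.593 0.2525 0.0805 0.5904 0.255 0.0513
170 287 336 0.5883 0.2554 0.0823 0.5859 0.2558 0.0619
176 287 336 0.5829 0.2548 0.0845 0.5806 0.2571 0.0641
182 287 336 0.5793 0.2613 0.0875 0.5756 0.2582 0.0684
188 287 336 0.5749 0.2641 0.0904 0.5703 0.2595 0.0703
194 287 336 0.5696 0.2635 0.0929 0.5652 0.2606 0.0732
200 287 336 0.563 0.2586 0.094 0.5602 0.2618 0.0764
206 287 336 0.5585 0.2606 0.0969 0.555 0.263 0.0784
212 287 336 0.5546 0.2651 0.0999 0.55 0.2642 0.0813
218 286 336 0.5488 0.2619 0.1021 0.5448 0.266 0.0825
224 286 336 0.5447 0.2656 0.1048 0.5398 0.2672 0.0851
230 286 338 0.5321 0.2546 0.0894 0.5309 0.2678 0.0742
yaw -0.22812521646236467 [-0.23216666  0.39190472]
```

```bash
python3 -c "
from h import *
go((.555,.263,.051),1.3427)"
```

```text
t 3.075 tcp [0.5601 0.256  0.2985] yaw_y -1.8025 q7 -2.329 F [-0.08  0.79  0.47] open 0.9969
shift [ 0.2475 -0.0058  0.0066]
roll -0.0036
```

Emit:
{"name": "arm_command", "arguments": {
  "plan": [
    [0.088,0.04,-0.0058,0.0066,-0.0036],
    [0.088,0.05,0,0,0],
    [0.088,0.05,0,0,0],
    [0.088,0.05,0,0,0],
    [0.088,0.04,0,0,0],
    [0.088,0.0175,0,0,0],
    [0.088,0,0,0,0],
    [0.088,0,0,0,0]
  ]
}}

```text
clock: 4.08
tool_pos: [0.5566, 0.2637, 0.0528]
eef_rot: [0.703, -0.081, -0.701, -0.082]
contact_force: [-0.4, -0.8, -0.3]
opening: 0.999
```

```bash
python3 -c "
from h import *
go((.555,.263,.051),1.3427); s=r.get_state();p,d=r.snapshot('wrist');cv2.imwrite('pics/w2.png',p[:,:,::-1])"
```

```text
t 4.075 tcp [0.5566 0.2637 0.0528] yaw_y -1.8019 q7 -2.368 F [-0.42 -0.84 -0.3 ] open 0.9985
shift [0.0018 0.0011 0.0014]
roll -0.003
```

View pics/w2.png

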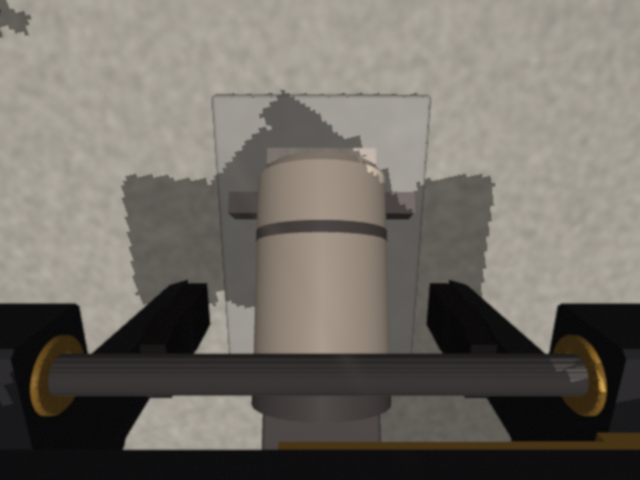

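Emit:
{"name": "arm_command", "arguments": {
  "plan": [
    [0.03,0,0,0,0],
    [0.03,0,0,0,0],
    [0.03,0,0,0,0],
    [0.03,0,0,0,0],
    [0.03,0,0,0,0],
    [0.03,-0.02,0,0,0],
    [0.03,-0.03,0,0,0],
    [0.03,-0.03,0,0,0],
    [0.03,-0.03,0,0,0],
    [0.03,0,0,0,0]
  ],
  "force": 15
}}

```text
clock: 5.38
tool_pos: [0.5569, 0.2639, 0.1641]
eef_rot: [0.704, -0.081, -0.701, -0.083]
contact_force: [0.9, 0.3, -2.9]
opening: 0.535
```

```bash
python3 -c "
from h import *
go((.475,-.014,.16),None); s=r.get_state();p,d=r.snapshot('wrist');cv2.imwrite('pics/w3.png',p[:,:,::-1]);p,d=r.snapshot('side');cv2.imwrite('pics/s3.png',cv2.resize(p[200:320,220:380,::-1],(800,600)))"
```

```text
t 5.375 tcp [0.5569 0.2639 0.1641] yaw_y -1.8025 q7 -2.358 F [ 0.86  0.3  -2.87] open 0.5352
shift [0.003  0.2893 0.0159]
```

View pics/w3.png

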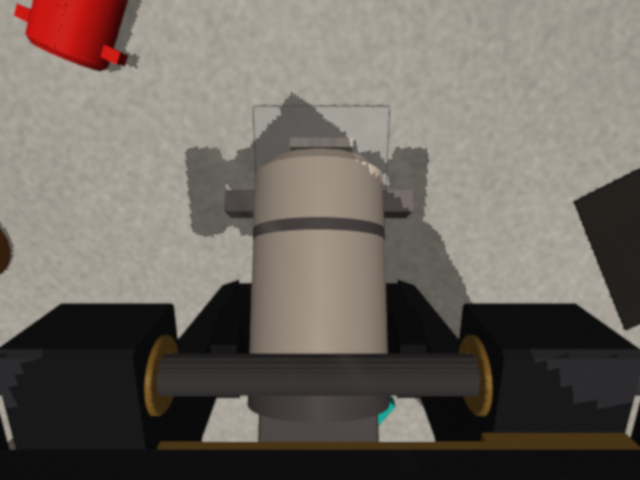

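View pics/s3.png

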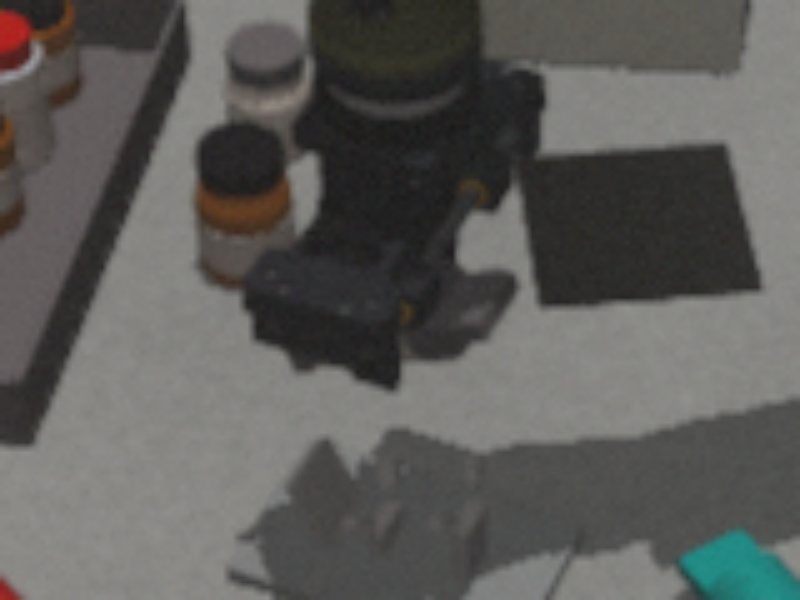

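```bash
python3 - <<'E'
from h import *
s=r.get_state();p,d=r.snapshot('wrist'); C=cam('wrist',s); P=cloud(C,d)
m=R.from_quat(s["eef_rot"]).as_matrix(); T=(P-s["tool_pos"])@m
np.save("pics/T4.npy",T)
for v in range(145,216,4): print(v,"lugL",T[v,240].round(4),"lugR",T[v,398].round(4),"mid",T[v,320].round(4))
for v in list(range(216,350,12))+list(range(396,440,4)): print(v,"mid",T[v,320].round(4))
E
```

```text
145 lugL [ 0.1598 -0.0587 -0.0531] lugR [ 0.1602  0.0606 -0.0533] mid [ 0.1118  0.0014 -0.056 ]
149 lugL [ 0.1607 -0.059  -0.0501] lugR [ 0.1596  0.0606 -0.0503] mid [-0.0134  0.0008 -0.0622]
153 lugL [ 0.1596 -0.0589 -0.0472] lugR [ 0.1591  0.0607 -0.0474] mid [-0.0164  0.0008 -0.0612]
157 lugL [ 0.1597 -0.0591 -0.0442] lugR [ 0.1604  0.0612 -0.0443] mid [-0.0173  0.0008 -0.06  ]
161 lugL [ 0.1594 -0.0592 -0.0412] lugR [ 0.1585  0.0609 -0.0415] mid [-0.0186  0.0008 -0.0588]
165 lugL [ 0.1601 -0.0595 -0.0381] lugR [ 0.1612  0.0616 -0.0382] mid [-0.0187  0.0008 -0.0576]
169 lugL [ 0.1602 -0.0597 -0.0351] lugR [ 0.1605  0.0617 -0.0352] mid [-0.0185  0.0008 -0.0563]
173 lugL [ 0.1596 -0.0598 -0.0321] lugR [ 0.1596  0.0617 -0.0323] mid [-0.0206  0.0008 -0.0553]
177 lugL [ 0.1594 -0.0599 -0.0291] lugR [ 0.1601  0.0619 -0.0291] mid [-0.0196  0.0008 -0.0539]
181 lugL [ 0.16   -0.0601 -0.0259] lugR [ 0.1595  0.062  -0.0261] mid [-0.0209  0.0008 -0.0528]
185 lugL [ 0.1596 -0.0602 -0.0228] lugR [ 0.1603  0.0623 -0.0229] mid [-0.0215  0.0008 -0.0516]
189 lugL [ 0.1591 -0.0603 -0.0198] lugR [ 0.
[... 709 characters left out ...]
299  0.0008 -0.0359]
252 mid [-0.0297  0.0009 -0.0319]
264 mid [-0.0324  0.0008 -0.029 ]
276 mid [-0.0346  0.0008 -0.0259]
288 mid [-0.035   0.0009 -0.0222]
300 mid [-0.0378  0.0008 -0.0195]
312 mid [-0.0392  0.0009 -0.0162]
324 mid [-0.04    0.0009 -0.0126]
336 mid [-0.0414  0.0009 -0.0095]
348 mid [-0.0452  0.0008 -0.0078]
396 mid [-0.0491  0.0009  0.0056]
400 mid [-0.0498  0.0009  0.0064]
404 mid [-0.0508  0.0009  0.0069]
408 mid [-0.0521  0.0009  0.0073]
412 mid [-0.0519  0.0009  0.0088]
416 mid [-0.0525  0.0009  0.0097]
420 mid [-0.0519  0.0009  0.0115]
424 mid [-0.039   0.001   0.0244]
428 mid [-0.0392  0.001   0.0258]
432 mid [-0.0399  0.001   0.0267]
436 mid [-0.0402  0.001   0.0281]
```

Emit:
{"name": "arm_command", "arguments": {
  "plan": [
    [0.03,0.03,0,0,0],
    [0.03,0.03,0,0,0],
    [0.03,0.03,0,0,0],
    [0.03,0.02,0,0,0],
    [0.03,0,0,0,0],
    [0.088,0,0,0,0],
    [0.088,0,0,0,0],
    [0.088,-0.013,0,0.003,0],
    [0.03,0,0,0,0],
    [0.03,0,0,0,0],
    [0.03,0,0,0,0],
    [0.03,0,0,0,0]
  ],
  "force": 20
}}

```text
clock: 7.02
tool_pos: [0.5523, 0.2637, 0.0642]
eef_rot: [-0.702, 0.082, 0.702, 0.082]
contact_force: [-0.5, -0.5, 1.6]
opening: 0.539
```

Emit:
{"name": "arm_command", "arguments": {
  "plan": [
    [0.03,0,0,0,0],
    [0.03,-0.02,0,0,0],
    [0.03,-0.03,0,0,0],
    [0.03,-0.03,0,0,0],
    [0.03,-0.03,0,0,0],
    [0.03,0,0,0,0]
  ]
}}

```text
clock: 7.78
tool_pos: [0.5539, 0.2646, 0.177]
eef_rot: [0.704, -0.081, -0.701, -0.083]
contact_force: [0.9, -0.1, -3.5]
opening: 0.541
```

```bash
cat >> h.py <<'E'
def incart(tag):
    s=r.get_state();p,d=r.snapshot('wrist'); C=cam('wrist',s); P=cloud(C,d); cv2.imwrite(f'pics/{tag}.png',p[:,:,::-1])
    m=R.from_quat(s["eef_rot"]).as_matrix(); T=(P-s["tool_pos"])@m; np.save(f"pics/{tag}.npy",T)
    return T
E
python3 - <<'E'
from h import *
go((.475,-.014,.16))
T=incart("w5")
a=T[216:345:4,320]; print(np.degrees(np.arctan(np.polyfit(a[:,2],a[:,0],1)[0])))
for v in range(390,440,3): print(v,T[v,320].round(4))
E
```

```text
t 7.775 tcp [0.5539 0.2646 0.177 ] yaw_y -1.8025 q7 -2.36 F [ 0.91 -0.09 -3.49] open 0.5407
shift [0.0159 0.2894 0.0129]
-24.977140069941505
390 [-0.0838  0.0006 -0.023 ]
393 [-0.0826  0.0006 -0.0214]
396 [-0.0266  0.001   0.0233]
399 [-0.0256  0.001   0.0253]
402 [-0.0263  0.001   0.0261]
405 [-0.0277  0.001   0.0263]
408 [-0.0284  0.001   0.0269]
411 [-0.0284  0.001   0.0282]
414 [-0.0281  0.001   0.0297]
417 [-0.0284  0.001   0.0307]
420 [-0.0295  0.001   0.0311]
423 [-0.0304  0.001   0.0315]
426 [-0.0299  0.001   0.0333]
429 [-0.0306  0.001   0.034 ]
432 [-0.0301  0.001   0.0357]
435 [-0.0314  0.001   0.0358]
438 [-0.0319  0.001   0.0366]
```

View pics/w5.png

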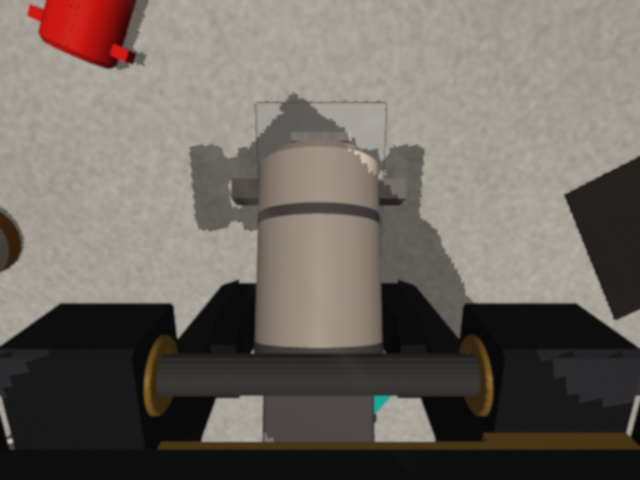

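Emit:
{"name": "arm_command", "arguments": {
  "plan": [
    [0.03,0,0.03,0,0],
    [0.03,0,0.05,0,0],
    [0.03,0,0.05,0.004,0],
    [0.03,0,0.05,0.004,0],
    [0.03,0.02,0.05,0,0],
    [0.03,0.03,0.04,0,0],
    [0.03,0.03,0.02,0,0],
    [0.03,0.03,0,0,0],
    [0.03,0,0,0,0]
  ]
}}

```text
clock: 8.95
tool_pos: [0.4758, -0.0167, 0.0619]
eef_rot: [-0.7, 0.082, 0.704, 0.081]
contact_force: [-0.2, 0.1, -2.6]
opening: 0.544
```

```bash
python3 - <<'E'
from h import *
go((.48,-.014,.063))
T=incart("w6")
a=T[216:345:4,320]; k=np.polyfit(a[:,2],a[:,0],1);print(np.degrees(np.arctan(k[0])),"axis x at z0",k[1]+.024/np.cos(np.arctan(k[0])))
E
```

```text
t 8.95 tcp [ 0.4758 -0.0167  0.0619] yaw_y -1.8024 q7 -2.027 F [-0.22  0.14 -2.58] open 0.5437
shift [-0.0011 -0.0036 -0.0034]
 ** On entry to DLASCL parameter number  4 had an illegal value
 ** On entry to DLASCL parameter number  4 had an illegal value
 ** On entry to DLASCL parameter number  4 had an illegal value
 ** On entry to DLASCL parameter number  4 had an illegal value
 ** On entry to DLASCL parameter number  5 had an illegal value
 ** On entry to DLASCL parameter number  4 had an illegal valueTraceback (most recent call last):
  File "<stdin>", line 4, in <module>
    c, resids, rank, s = lstsq(lhs, rhs, rcond)
                         ~~~~~^^^^^^^^^^^^^^^^^
    x, resids, rank, s = _umath_linalg.lstsq(a, b, rcond,
                         ~~~~~~~~~~~~~~~~~~~^^^^^^^^^^^^^
                                             signature=signature)
                                             ^^^^^^^^^^^^^^^^^^^^
    raise LinAlgError("SVD did not converge in Linear Least Squares")
numpy.linalg.LinAlgError: SVD did not converge in Linear Least Squares
```

View pics/w6.png

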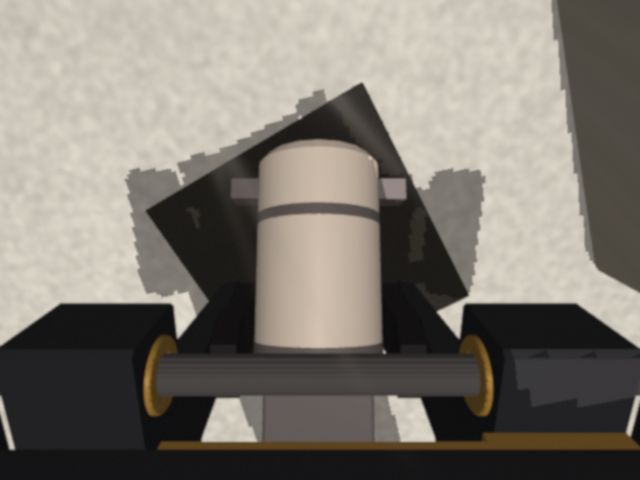

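Emit:
{"name": "arm_command", "arguments": {
  "plan": [
    [0.03,-0.001,-0.0036,-0.0034,0],
    [0.03,0,0,0,0],
    [0.03,0,0,0,0]
  ],
  "force": 8
}}

```text
clock: 9.38
tool_pos: [0.4827, -0.0136, 0.066]
eef_rot: [0.703, -0.081, -0.702, -0.082]
contact_force: [0.2, 0.0, -2.6]
opening: 0.539
```

```bash
cat >> h.py <<'E'
def tilt(T,vs=range(190,345,4)):
    a=T[list(vs),320]; a=a[np.isfinite(a).all(1)]; a=a[a[:,0]<0.0]; k=np.polyfit(a[:,2],a[:,0],1); t=np.arctan(k[0]); print("tilt",np.degrees(t),"axis x at z0",k[1]+.024/np.cos(t))
E
python3 - <<'E'
from h import *
go((.48,-.014,.063))
tilt(incart("w7"))
E
```

```text
t 9.375 tcp [ 0.4827 -0.0136  0.066 ] yaw_y -1.8019 q7 -2.029 F [ 0.21  0.03 -2.64] open 0.5393
shift [0.003  0.001  0.0025]
tilt -25.13506560584955 axis x at z0 -0.008233101671049816
```

Emit:
{"name": "arm_command", "arguments": {
  "plan": [
    [0.03,0,0,0,0],
    [0.03,0,0,0,0]
  ],
  "force": 5
}}

```text
clock: 9.68
tool_pos: [0.4821, -0.0139, 0.0653]
eef_rot: [0.702, -0.082, -0.702, -0.082]
contact_force: [0.2, 0.1, -2.9]
opening: 0.541
```

```bash
python3 - <<'E'
from h import *
go((.48,-.014,.063))
tilt(incart("w8"))
E
```

```text
t 9.675 tcp [ 0.4821 -0.0139  0.0653] yaw_y -1.8024 q7 -2.029 F [ 0.19  0.05 -2.86] open 0.5407
shift [0.0023 0.0006 0.0021]
tilt -39.28466606411111 axis x at z0 -0.007247144987584917
```

View pics/w8.png

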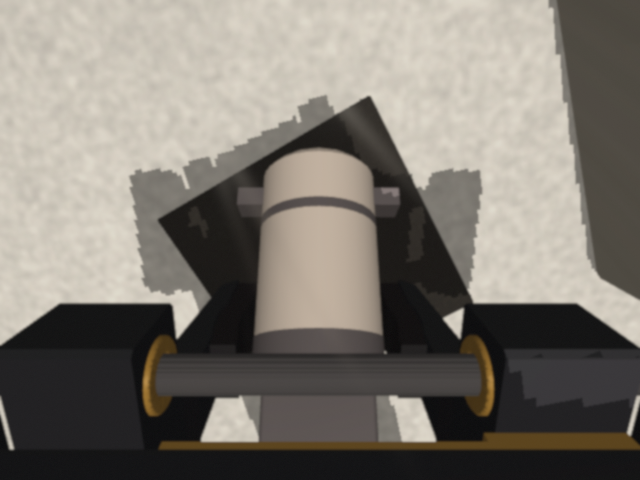

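Gravity is swinging it upright at 5 N grip (39° now), with no slip in the pads. I'll let it continue.

Emit:
{"name": "arm_command", "arguments": {
  "plan": [
    [0.03,0,0,0,0],
    [0.03,0,0,0,0],
    [0.03,0,0,0,0],
    [0.03,0,0,0,0]
  ],
  "force": 5
}}

```text
clock: 10.22
tool_pos: [0.4822, -0.0139, 0.0652]
eef_rot: [0.702, -0.082, -0.702, -0.082]
contact_force: [0.6, -0.2, -2.1]
opening: 0.539
```

```bash
python3 - <<'E'
from h import *
go((.48,-.014,.063))
tilt(incart("w9"),range(250,345,4))
E
```

```text
t 10.225 tcp [ 0.4822 -0.0139  0.0652] yaw_y -1.8024 q7 -2.029 F [ 0.59 -0.22 -2.12] open 0.539
shift [0.0022 0.0006 0.0021]
tilt -42.744207427476006 axis x at z0 -0.007371576447300923
```

View pics/w9.png

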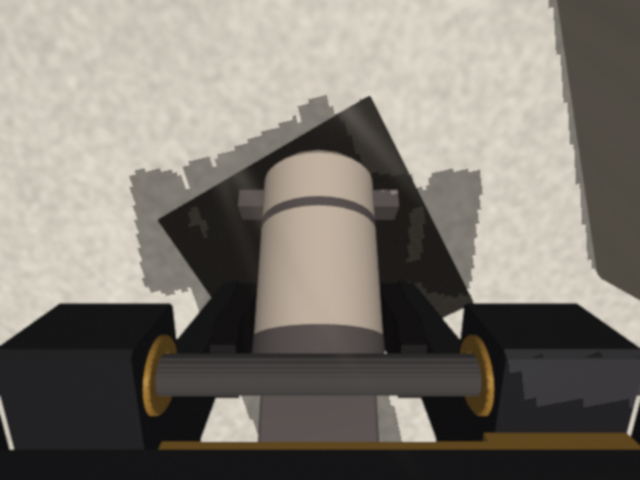

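Emit:
{"name": "arm_command", "arguments": {
  "plan": [
    [0.03,0,0,0,0],
    [0.03,0,0,0,0],
    [0.03,0,0,0,0]
  ],
  "force": 3.8
}}

```text
clock: 10.65
tool_pos: [0.4822, -0.0139, 0.0653]
eef_rot: [0.702, -0.082, -0.702, -0.082]
contact_force: [-0.5, -0.3, -0.7]
opening: 0.544
```

```bash
python3 - <<'E'
from h import *
go((.48,-.014,.063))
tilt(incart("w10"),range(250,345,4))
E
```

```text
t 10.65 tcp [ 0.4822 -0.0139  0.0653] yaw_y -1.8024 q7 -2.029 F [-0.49 -0.25 -0.69] open 0.5441
shift [0.0023 0.0006 0.0021]
tilt -43.9985172100445 axis x at z0 -0.002406696975263488
```

View pics/w10.png

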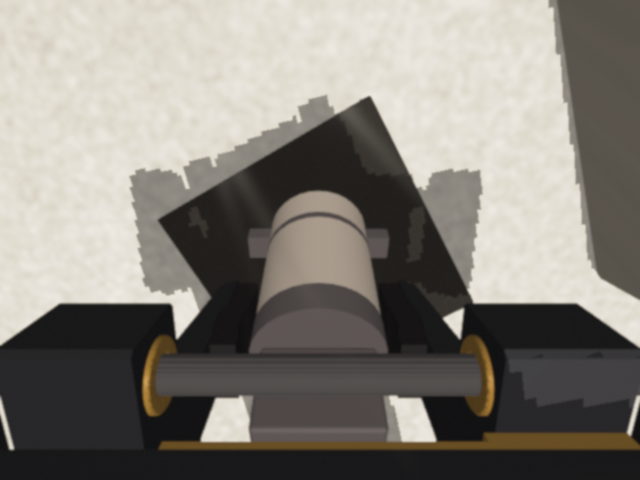

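```bash
python3 - <<'E'
from h import *
T=np.load("pics/w10.npy")
for v in list(range(190,350,8))+list(range(396,442,4)): print(v,T[v,320].round(4))
E
```

```text
190 [ 0.0609  0.0013 -0.0359]
198 [ 0.0378  0.0012 -0.036 ]
206 [ 0.0302  0.0011 -0.0338]
214 [ 0.0224  0.0011 -0.0319]
222 [ 0.0174  0.0011 -0.0296]
230 [ 0.011   0.0011 -0.0278]
238 [ 0.0043  0.001  -0.0263]
246 [ 0.0008  0.001  -0.0241]
254 [-0.0042  0.001  -0.0225]
262 [-0.0096  0.001  -0.0213]
270 [-0.0128  0.001  -0.0194]
278 [-0.0183  0.0009 -0.0185]
286 [-0.0222  0.0009 -0.0172]
294 [-0.0257  0.0009 -0.0159]
302 [-0.03    0.0009 -0.0151]
310 [-0.033   0.0009 -0.0138]
318 [-0.0318  0.0009 -0.0103]
326 [-0.0299  0.0009 -0.0064]
334 [-0.0291  0.0009 -0.003 ]
342 [-0.0266  0.001   0.0015]
396 [-0.0458  0.0009  0.0082]
400 [-0.0467  0.0009  0.0089]
404 [-0.0469  0.0009  0.0102]
408 [-0.0492  0.0009  0.0096]
412 [-0.0494  0.0009  0.0109]
416 [-0.0504  0.0009  0.0115]
420 [-0.0524  0.0009  0.0111]
424 [-0.0531  0.0009  0.0119]
428 [-0.055   0.0009  0.0115]
432 [-0.0552  0.0009  0.0127]
436 [-0.0555  0.0009  0.0138]
440 [-0.0538  0.0009  0.0168]
```

Emit:
{"name": "arm_command", "arguments": {
  "plan": [
    [0.03,0,0,-0.005,0],
    [0.03,0,0,-0.005,0],
    [0.03,0.001,0,-0.005,0],
    [0.03,0.001,0,-0.005,0],
    [0.03,0,0,0,0]
  ],
  "force": 4
}}

```text
clock: 11.32
tool_pos: [0.5026, -0.0187, 0.0633]
eef_rot: [0.703, -0.082, -0.702, -0.082]
contact_force: [0.0, -1.5, -0.0]
opening: 0.538
```

```bash
python3 - <<'E'
from h import *
go((.48,-.014,.063))
T=incart("w11")
for v in list(range(210,350,8))+list(range(396,442,6)): print(v,T[v,320].round(4))
E
```

```text
t 11.325 tcp [ 0.5026 -0.0187  0.0633] yaw_y -1.8028 q7 -2.018 F [ 0.01 -1.55 -0.04] open 0.5378
shift [0.0002 0.0006 0.0231]
210 [ 0.0592  0.0013 -0.0255]
218 [ 0.059   0.0013 -0.0212]
226 [ 0.0422  0.0012 -0.0212]
234 [ 0.0304  0.0012 -0.0205]
242 [ 0.0181  0.0011 -0.0204]
250 [ 0.0076  0.0011 -0.0202]
258 [-0.002   0.001  -0.0202]
266 [-0.0104  0.001  -0.02  ]
274 [-0.0177  0.0009 -0.0198]
282 [-0.0244  0.0009 -0.0196]
290 [-0.0262  0.0009 -0.0175]
298 [-0.0274  0.0009 -0.0153]
306 [-0.0252  0.0009 -0.0113]
314 [-0.025   0.0009 -0.0082]
322 [-0.0249  0.0009 -0.0051]
330 [-0.025   0.001  -0.0021]
338 [-0.0293  0.0009 -0.0016]
346 [-0.0343  0.0009 -0.0017]
396 [-0.0555  0.0008  0.0006]
402 [-0.0544  0.0008  0.0033]
408 [-0.0554  0.0008  0.0045]
414 [-0.0555  0.0008  0.0064]
420 [-0.0554  0.0008  0.0084]
426 [0.0612 0.0017 0.1147]
432 [0.0615 0.0017 0.1197]
438 [0.0618 0.0017 0.1246]
```

View pics/w11.png

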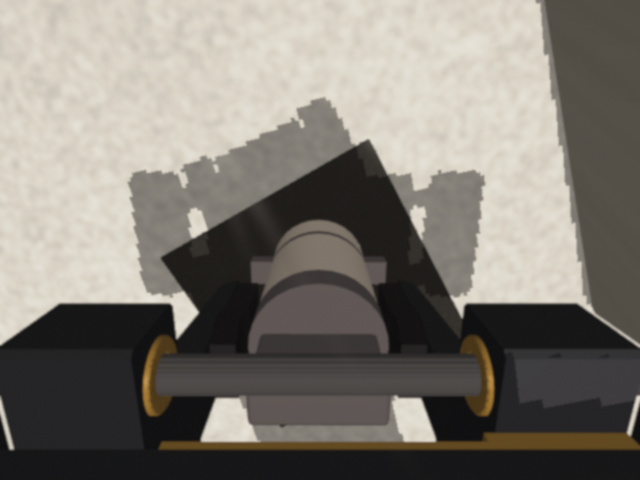

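Emit:
{"name": "arm_command", "arguments": {
  "plan": [
    [0.088,0,0,0,0],
    [0.088,0,0,0,0],
    [0.088,0,0,0,0],
    [0.088,-0.02,0,0,0],
    [0.088,-0.04,0,0,0],
    [0.088,-0.05,0,0,0],
    [0.088,-0.05,0,0,0],
    [0.088,0,0,0,0],
    [0.088,0,0,0,0]
  ]
}}

```text
clock: 12.5
tool_pos: [0.501, -0.0185, 0.2228]
eef_rot: [-0.702, 0.082, 0.703, 0.082]
contact_force: [0.1, -0.2, -0.4]
opening: 0.999
```

```bash
python3 - <<'E'
from h import *
go(None)
s=r.get_state()
T=incart("w12"); m=R.from_quat(s["eef_rot"]).as_matrix(); P=T@m.T+s["tool_pos"]; np.save("pics/P12.npy",P)
h=(P[...,2]>.105)&(P[...,2]<.13); h[350:]=0; Q=P[h]; print("bar",len(Q),Q.mean(0),Q.min(0),Q.max(0))
rr=cv2.minAreaRect(Q[:,:2].astype(np.float32)*1000); print(rr, cv2.boxPoints(rr))
h=(P[...,2]>.075)&(P[...,2]<.098);h[350:]=0; Q=P[h]; print("top",len(Q),Q.mean(0),cv2.minEnclosingCircle(Q[:,:2].astype(np.float32)))
E
```

```text
t 12.5 tcp [ 0.501  -0.0185  0.2228] yaw_y -1.8024 q7 -1.973 F [ 0.06 -0.19 -0.38] open 0.9986
bar 4750 [ 0.53224454 -0.16418253  0.11189415] [ 0.49056748 -0.23547717  0.10501753] [0.58095946 0.00208727 0.12060532]
((508.28399658203125, -126.31657409667969), (76.7214126586914, 250.93870544433594), 16.79107666015625) [[ 435.3129    -17.278416]
 [ 507.80472  -257.51822 ]
 [ 581.2551   -235.35474 ]
 [ 508.76328     4.885071]]
top 5401 [ 0.52929212 -0.14470708  0.08826032] ((0.5832669734954834, -0.09123875945806503), 0.17475536465644836)
```

View pics/w12.png

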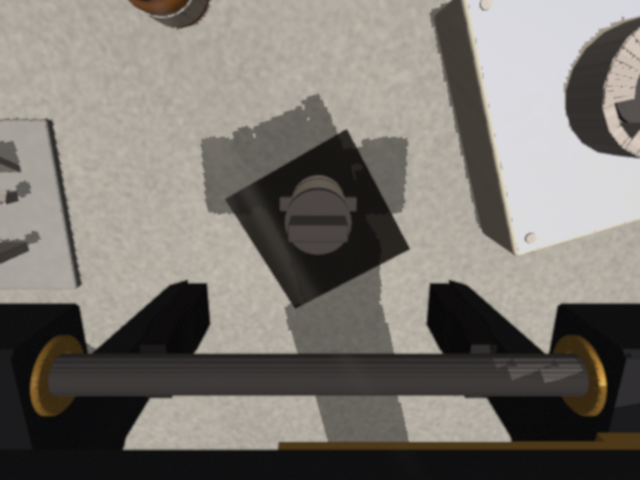

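The cartridge stands upright alone on the mat, with its top disc at (318,220) and the bar's top face around (318,235). Next I measure the bar.

```bash
python3 - <<'E'
from h import *
P=np.load("pics/P12.npy"); w=np.zeros((480,640),bool); w[160:270,270:370]=1
h=w&(P[...,2]>.110); Q=P[h]; rr=cv2.minAreaRect(Q[:,:2].astype(np.float32)*1000); print("bar",len(Q),Q.mean(0),rr)
b=cv2.boxPoints(rr); e=[b[1]-b[0],b[2]-b[1]]; e=max(e,key=np.linalg.norm); print("bar yaw",np.arctan2(e[1],e[0]))
h=w&(P[...,2]>.083)&(P[...,2]<.092); Q=P[h]; print("top",len(Q),Q.mean(0),cv2.minEnclosingCircle(Q[:,:2].astype(np.float32)))
p=np.array([.4987,-.018]); 
# port
w[:]=0; w[20:170,590:640]=1
Q=P[w&(P[...,2]>.1)]; print("port partial",Q.mean(0))
go((.499,-.018,.16))
E
```

```text
bar 1211 [ 0.50113565 -0.01821969  0.1174587 ] ((500.3801574707031, -17.970783233642578), (39.8468017578125, 12.693211555480957), 77.23238372802734)
bar yaw 1.3479595
top 1868 [ 0.50553565 -0.01938514  0.08844507] ((0.500026524066925, -0.017844298854470253), 0.024646565318107605)
port partial [ 0.54389391 -0.21963759  0.10874088]
t 12.55 tcp [ 0.5006 -0.0185  0.2222] yaw_y -1.8023 q7 -1.973 F [-0.42 -0.03  0.78] open 0.9962
shift [ 0.0622 -0.0002  0.0015]
```

Emit:
{"name": "arm_command", "arguments": {
  "plan": [
    [0.088,-0.007,0,0,-0.175],
    [0.088,-0.007,0,0,-0.175],
    [0.088,-0.007,0,0,-0.175],
    [0.088,-0.007,0,0,-0.175],
    [0.088,-0.007,0,0,-0.175],
    [0.088,-0.007,0,0,-0.175],
    [0.088,-0.007,0,0,-0.175],
    [0.088,-0.007,0,0,-0.175],
    [0.088,-0.007,0,0,-0.176]
  ]
}}

```text
clock: 13.68
tool_pos: [0.5007, -0.0185, 0.2847]
eef_rot: [-0.551, -0.443, 0.553, -0.441]
contact_force: [-0.7, -0.3, -0.1]
opening: 0.999
```

Emit:
{"name": "arm_command", "arguments": {
  "plan": [
    [0.088,0,0.014,0.037,0],
    [0.088,0,0.015,0.037,0],
    [0.088,0,0.015,0.037,0],
    [0.088,0,0.015,0.037,0],
    [0.088,0,0.015,0.037,0],
    [0.088,0,0.015,0.037,0],
    [0.088,0,0,0,0],
    [0.088,0,0,0,0]
  ]
}}

```text
clock: 14.68
tool_pos: [0.538, -0.2535, 0.2847]
eef_rot: [-0.553, -0.442, 0.553, -0.439]
contact_force: [-0.3, 0.3, 0.1]
opening: 1.003
```

```bash
python3 - <<'E'
from h import *
go((.537,-.256,.28))
s=r.get_state()
T=incart("w13"); m=R.from_quat(s["eef_rot"]).as_matrix(); P=T@m.T+s["tool_pos"]; np.save("pics/P13.npy",P); np.save("pics/M13.npy",np.c_[m,s["tool_pos"]])
E
```

```text
t 14.675 tcp [ 0.538  -0.2535  0.2847] yaw_y -0.2254 q7 -0.251 F [-0.29  0.32  0.11] open 1.0033
shift [ 0.0047 -0.0004  0.0026]
```

View pics/w13.png

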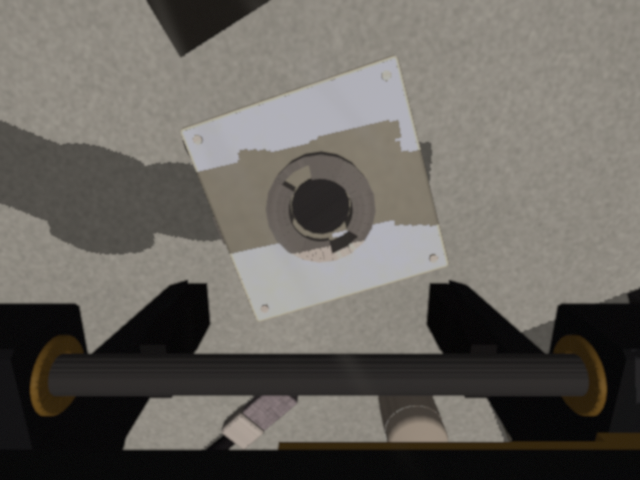

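```bash
python3 - <<'E'
from h import *
P=np.load("pics/P13.npy"); w=np.zeros((480,640),bool); w[130:290,240:400]=1
rim=w&(P[...,2]>.104)&(P[...,2]<.116)
Q=P[rim]; print("rim",len(Q),Q[:,2].mean(),np.median(Q[:,2]))
mk=(rim*255).astype(np.uint8)
cn=max(cv2.findContours(mk,0,1)[0],key=cv2.contourArea)[:,0]
C=np.array([P[v,u] for u,v in cn]); 
from scipy.optimize import least_squares
f=least_squares(lambda x:np.hypot(C[:,0]-x[0],C[:,1]-x[1])-x[2],[.537,-.256,.045],loss="soft_l1",f_scale=.001).x; print("outer",f)
g=least_squares(lambda x:np.hypot(C[:,0]-x[0],C[:,1]-x[1])-.045,[.537,-.256],loss="soft_l1",f_scale=.001).x; print("r=45",g)
# keyways: rays to rim plane, radius 28.5..33, not rim
v,u=np.mgrid[130:290,240:400]; M=np.load("pics/M13.npy"); c=r.calibration("wrist")
st=dict(eef_rot=R.from_matrix(M[:,:3]).as_quat(),tool_pos=M[:,3]); Cm=cam("wrist",st)
X=onz(Cm,np.c_[u.ravel(),v.ravel()],np.median(Q[:,2]))[:,:2]-f[:2]; rr=np.hypot(*X.T); an=np.arctan2(X[:,1],X[:,0])
nr=~rim[v,u].ravel()
k=(rr>.0285)&(rr<.033)&nr
print("n",k.sum()); a=an[k]
for lab,s in(("+y",a>0),("-y",a<0)): print(lab,s.sum(),a[s].mean(),np.percentile(a[s],[5,50,95]))
# 
hist=np.histogram(a,36,(-np.pi,np.pi)); print(hist[0])
# bore
b=(rr<.0255)&nr; print("bore centre",X[b].mean(0)+f[:2])
pc=cv2.imread("pics/w13.png")[130:290,240:400]; cv2.imwrite("pics/c13.png",np.hstack([cv2.resize(pc,(400,400),interpolation=cv2.INTER_CUBIC),cv2.resize(cv2.cvtColor(mk[130:290,240:400],8),(400,400))]))
E
```

```text
rim 5512 0.11074060543614588 0.11086597439630669
outer [ 0.53919349 -0.25437573  0.0448601 ]
r=45 [ 0.53918933 -0.25439379]
n 272
+y 143 1.9456652909320002 [1.64377852 1.9420508  2.24382252]
-y 129 -1.1989708338997453 [-1.49379559 -1.19376282 -0.88718714]
[ 0  0  0  0  0  1  0  1  0 23 34 31 35  4  0  0  0  0  0  0  0  0  0  0
  0  0  0 29 38 38 35  2  0  1  0  0]
bore centre [ 0.53938008 -0.25375713]
```

View pics/c13.png

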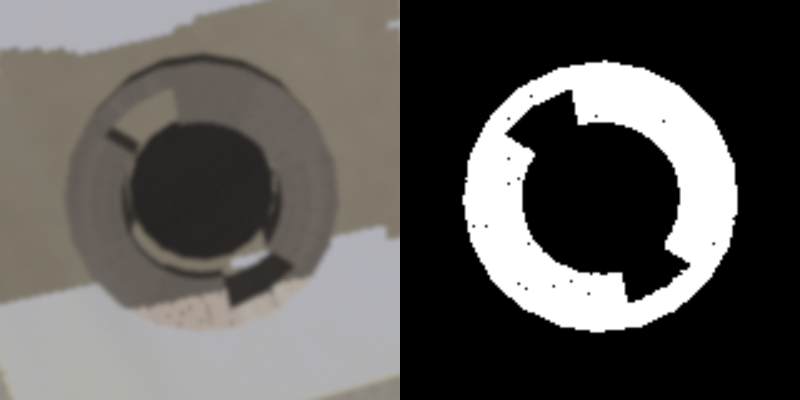

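Emit:
{"name": "arm_command", "arguments": {
  "plan": [
    [0.088,0,-0.0149,-0.0369,0],
    [0.088,0,-0.0149,-0.0369,0],
    [0.088,0,-0.0149,-0.0369,0],
    [0.088,0,-0.0149,-0.0369,0],
    [0.088,0,-0.0149,-0.0369,0],
    [0.088,0,-0.0149,-0.0369,0],
    [0.088,0.03,0,0,0],
    [0.088,0.03,0,0,0],
    [0.088,0,0,0,0],
    [0.088,0,0,0,0]
  ]
}}

```text
clock: 15.98
tool_pos: [0.5014, -0.0181, 0.2271]
eef_rot: [0.553, 0.441, -0.553, 0.441]
contact_force: [-0.1, 0.3, 0.6]
opening: 0.999
```

```bash
python3 - <<'E'
from h import *
go((.5003,-.018,.089),-.226)
s=r.get_state()
T=incart("w14"); m=R.from_quat(s["eef_rot"]).as_matrix(); P=T@m.T+s["tool_pos"]
w=np.zeros((480,640),bool); w[140:300,230:400]=1
h=w&(P[...,2]>.110); Q=P[h]; rr=cv2.minAreaRect(Q[:,:2].astype(np.float32)*1000); print("bar",len(Q),Q.mean(0),rr)
b=cv2.boxPoints(rr); e=[b[1]-b[0],b[2]-b[1]]; e=max(e,key=np.linalg.norm); print("bar yaw",np.arctan2(e[1],e[0]))
h=w&(P[...,2]>.083)&(P[...,2]<.092); Q=P[h]; print("top",len(Q),Q.mean(0),cv2.minEnclosingCircle(Q[:,:2].astype(np.float32)))
E
```

```text
t 15.975 tcp [ 0.5014 -0.0181  0.2271] yaw_y -0.2252 q7 -0.769 F [-0.13  0.28  0.63] open 0.9993
shift [ 0.1381 -0.0013  0.0003]
roll 0.0008
bar 1042 [ 0.50051278 -0.01692347  0.11788828] ((500.30267333984375, -18.225906372070312), (39.92179870605469, 11.53689956665039), 76.79261779785156)
bar yaw 1.3402848
top 2310 [ 0.50047523 -0.01647814  0.0883547 ] ((0.4998539388179779, -0.01841282844543457), 0.02452392503619194)
```

View pics/w14.png

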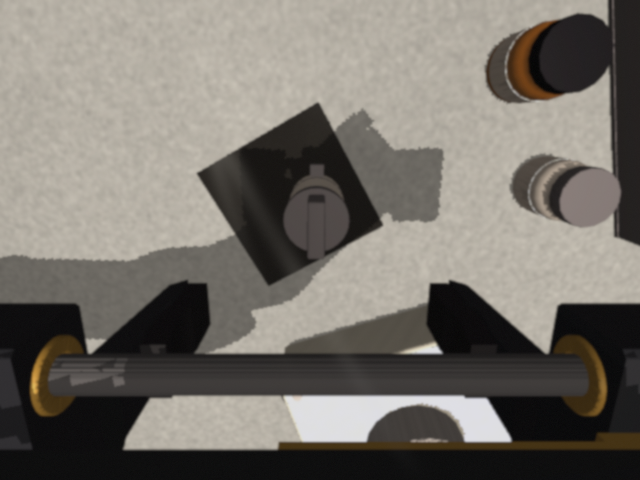

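Emit:
{"name": "arm_command", "arguments": {
  "plan": [
    [0.088,0.04,-0.0013,0.0003,0],
    [0.088,0.04,0,0,0],
    [0.088,0.03,0,0,0],
    [0.088,0.02,0,0,0],
    [0.088,0.008,0,0,0],
    [0.088,0,0,0,0],
    [0.088,0,0,0,0]
  ],
  "force": 45
}}

```text
clock: 16.9
tool_pos: [0.5006, -0.0189, 0.0892]
eef_rot: [0.554, 0.44, -0.553, 0.441]
contact_force: [0.3, -0.8, -0.5]
opening: 0.998
```

```bash
python3 - <<'E'
from h import *
go((.5003,-.018,.089),-.226)
E
```

```text
t 16.9 tcp [ 0.5006 -0.0189  0.0892] yaw_y -0.2266 q7 -0.976 F [ 0.32 -0.83 -0.48] open 0.9982
shift [ 0.0002 -0.0005 -0.0008]
roll -0.0006
```

Aligned on the bar, so I close and lift.

Emit:
{"name": "arm_command", "arguments": {
  "plan": [
    [0.0,0,0,0,0],
    [0.0,0,0,0,0],
    [0.0,0,0,0,0],
    [0.0,0,0,0,0],
    [0.0,0,0,0,0],
    [0.0,0,0,0,0],
    [0.0,-0.02,0,0,0],
    [0.0,-0.04,0,0,0],
    [0.0,-0.04,0,0,0],
    [0.0,-0.04,0,0,0],
    [0.0,0,0,0,0]
  ],
  "force": 45
}}

```text
clock: 18.27
tool_pos: [0.5015, -0.0186, 0.2307]
eef_rot: [0.555, 0.439, -0.552, 0.441]
contact_force: [-0.2, -0.1, -0.4]
opening: 0.004
```

```bash
python3 - <<'E'
from h import *
go((.5392,-.2543,.2292),.373)
incart("w15")
E
```

```text
t 18.275 tcp [ 0.5015 -0.0186  0.2307] yaw_y -0.2269 q7 -0.776 F [-0.16 -0.13 -0.41] open 0.0043
shift [0.0016 0.0897 0.2212]
roll -0.5999
```

View pics/w15.png

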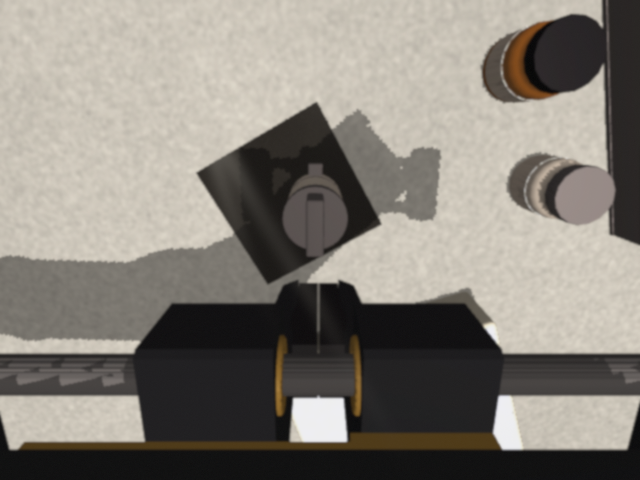

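The fingers shut empty, with opening at 0.004. They probably had not finished closing when the lift began. The cartridge still stands on the mat, top disc at (316,210). I re-measure and retry with a longer close.

```bash
python3 - <<'E'
from h import *
s=r.get_state(); T=np.load("pics/w15.npy"); m=R.from_quat(s["eef_rot"]).as_matrix(); P=T@m.T+s["tool_pos"]
w=np.zeros((480,640),bool); w[140:275,230:400]=1
h=w&(P[...,2]>.110); Q=P[h]; rr=cv2.minAreaRect(Q[:,:2].astype(np.float32)*1000); print("bar",len(Q),Q.mean(0),rr)
h=w&(P[...,2]>.083)&(P[...,2]<.092); Q=P[h]; print("top",len(Q),cv2.minEnclosingCircle(Q[:,:2].astype(np.float32)))
go((.5003,-.0183,.089),-.228)
E
```

```text
bar 1008 [ 0.49876312 -0.0176432   0.11619902] ((498.6905517578125, -18.65047836303711), (39.7334098815918, 11.564270973205566), 76.61138153076172)
top 2261 ((0.49826207756996155, -0.018887443467974663), 0.02452899143099785)
t 18.325 tcp [ 0.5003 -0.0191  0.229 ] yaw_y -0.2268 q7 -0.777 F [-0.52 -0.37 -0.49] open 0.0019
shift [ 0.14   -0.0005 -0.0008]
roll 0.0012
```

Emit:
{"name": "arm_command", "arguments": {
  "plan": [
    [0.06,0,0,-0.0005,0],
    [0.06,0.03,0,0,0],
    [0.06,0.03,0,0,0],
    [0.06,0,0,0,0],
    [0.06,0,0,0,0],
    [0.06,0.04,0,0,0],
    [0.06,0.03,0,0,0],
    [0.06,0.01,0,0,0],
    [0.06,0,0,0,0]
  ],
  "force": 45
}}

```text
clock: 19.45
tool_pos: [0.5004, -0.0183, 0.0887]
eef_rot: [0.553, 0.44, -0.553, 0.441]
contact_force: [-0.5, -1.3, 0.0]
opening: 0.682
```

Emit:
{"name": "arm_command", "arguments": {
  "plan": [
    [0.0,0,0,0,0],
    [0.0,0,0,0,0],
    [0.0,0,0,0,0],
    [0.0,0,0,0,0],
    [0.0,0,0,0,0],
    [0.0,0,0,0,0]
  ],
  "force": 45
}}

```text
clock: 20.2
tool_pos: [0.5, -0.0185, 0.0883]
eef_rot: [0.553, 0.44, -0.553, 0.44]
contact_force: [-0.0, 0.1, 1.0]
opening: 0.131
```

Emit:
{"name": "arm_command", "arguments": {
  "plan": [
    [0.0,-0.02,0,0,0],
    [0.0,-0.04,0,0,0],
    [0.0,-0.04,0,0,0],
    [0.0,-0.04,0,0,0],
    [0.0,0,0,0,0]
  ]
}}

```text
clock: 20.82
tool_pos: [0.5013, -0.0182, 0.2302]
eef_rot: [0.555, 0.439, -0.552, 0.441]
contact_force: [0.5, -0.4, -3.2]
opening: 0.132
```

```bash
python3 - <<'E'
from h import *
go((.5392,-.2543,.2292),.373)
incart("w16")
E
```

```text
t 20.825 tcp [ 0.5013 -0.0182  0.2302] yaw_y -0.227 q7 -0.786 F [ 0.55 -0.37 -3.16] open 0.1324
shift [0.0011 0.09   0.2215]
roll -0.6
```

View pics/w16.png

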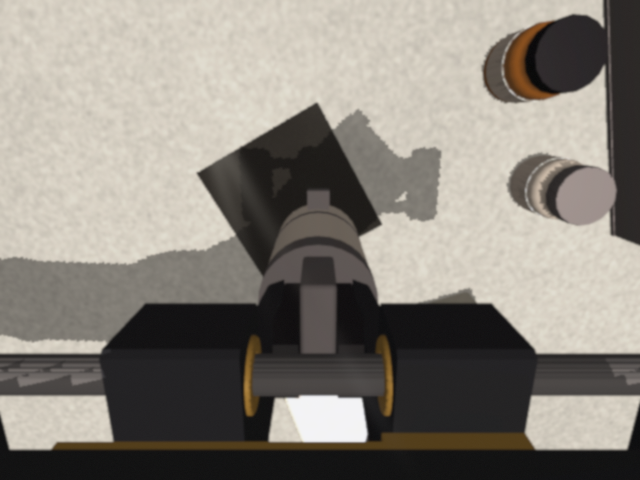

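Emit:
{"name": "arm_command", "arguments": {
  "plan": [
    [0.0,0,0.015,0.0369,0],
    [0.0,0,0.015,0.0369,0],
    [0.0,0,0.015,0.0369,0],
    [0.0,0,0.015,0.0369,0],
    [0.0,0,0.015,0.0369,0],
    [0.0,0,0.015,0.0369,0],
    [0.0,0,0,0,-0.15],
    [0.0,0,0,0,-0.15],
    [0.0,0,0,0,-0.15],
    [0.0,0,0,0,-0.15],
    [0.0,0,0,0,0],
    [0.0,0,0,0,0]
  ]
}}

```text
clock: 22.38
tool_pos: [0.5372, -0.2543, 0.2269]
eef_rot: [0.399, 0.584, -0.399, 0.583]
contact_force: [-0.2, 0.2, -2.7]
opening: 0.134
```

```bash
python3 - <<'E'
from h import *
for i in range(1): go((.5392,-.2543,.1955),.373)
s=r.get_state()
T=incart("w17"); m=R.from_quat(s["eef_rot"]).as_matrix(); P=T@m.T+s["tool_pos"]
rim=(P[...,2]>.104)&(P[...,2]<.116); rim[300:]=0
mk=(rim*255).astype(np.uint8); cn=max(cv2.findContours(mk,0,1)[0],key=cv2.contourArea)[:,0]
C=np.array([P[v,u] for u,v in cn]); C=C[np.hypot(C[:,0]-.539,C[:,1]+.254)>.04]
from scipy.optimize import least_squares
print(len(C),least_squares(lambda x:np.hypot(C[:,0]-x[0],C[:,1]-x[1])-.045,[.537,-.256],loss="soft_l1",f_scale=.001).x)
E
```

```text
t 22.375 tcp [ 0.5372 -0.2543  0.2269] yaw_y 0.3714 q7 0.167 F [-0.23  0.23 -2.74] open 0.1342
shift [0.0313 0.0019 0.0008]
roll -0.0016
276 [ 0.5393188  -0.25452026]
```

View pics/w17.png

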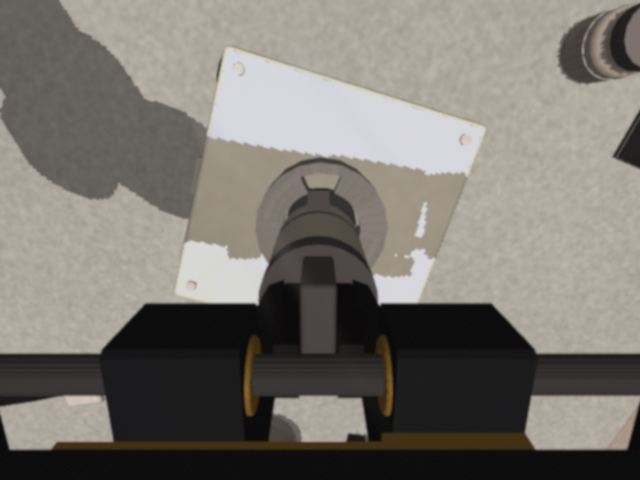

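Emit:
{"name": "arm_command", "arguments": {
  "plan": [
    [0.0,0.01,0.0019,0.0008,0],
    [0.0,0.012,0,0,0],
    [0.0,0,0,0,0],
    [0.0,0,0,0,0]
  ],
  "force": 55
}}

```text
clock: 22.92
tool_pos: [0.54, -0.2544, 0.2062]
eef_rot: [0.399, 0.584, -0.398, 0.584]
contact_force: [0.7, 0.0, -2.6]
opening: 0.13
```

```bash
python3 - <<'E'
from h import *
go((.5393,-.2544,.1905),.373)
E
```

```text
t 22.925 tcp [ 0.54   -0.2544  0.2062] yaw_y 0.3735 q7 0.148 F [ 0.66  0.   -2.59] open 0.1296
shift [ 0.0157 -0.0007 -0.0002]
roll 0.0005
```

Emit:
{"name": "arm_command", "arguments": {
  "plan": [
    [0.0,0.008,-0.0004,0,0],
    [0.0,0.008,0,0,0],
    [0.0,0.004,0,0,0],
    [0.0,0.004,0,0,0],
    [0.0,0,0,0,0]
  ]
}}

```text
clock: 23.55
tool_pos: [0.5395, -0.2546, 0.1819]
eef_rot: [0.398, 0.584, -0.398, 0.584]
contact_force: [-0.2, 0.6, -2.6]
opening: 0.133
```

```bash
python3 - <<'E'
from h import *
go((.5393,-.2544,.1655),.373)
E
```

```text
t 23.55 tcp [ 0.5395 -0.2546  0.1819] yaw_y 0.3736 q7 0.122 F [-0.17  0.61 -2.64] open 0.1325
shift [ 0.0164 -0.0001 -0.0002]
roll 0.0006
```

The foot is 13.6 mm below the rim with no contact force, so the lugs are in the keyways. Now I press down against the spring.

Emit:
{"name": "arm_command", "arguments": {
  "plan": [
    [0.0,0.005,0,0,0],
    [0.0,0.005,0,0,0],
    [0.0,0.004,0,0,0],
    [0.0,0.0025,0,0,0],
    [0.0,0,0,0,0]
  ]
}}

```text
clock: 24.18
tool_pos: [0.5405, -0.2546, 0.1674]
eef_rot: [0.398, 0.583, -0.398, 0.585]
contact_force: [-2.9, 0.3, 11.2]
opening: 0.134
```

```bash
python3 - <<'E'
from h import *
go((.5393,-.2544,.1650),.373)
E
```

```text
t 24.175 tcp [ 0.5405 -0.2546  0.1674] yaw_y 0.3735 q7 0.104 F [-2.94  0.27 11.22] open 0.1335
shift [ 0.0024 -0.001  -0.0007]
roll 0.0005
```

Emit:
{"name": "arm_command", "arguments": {
  "plan": [
    [0.0,0.002,-0.0005,0,0],
    [0.0,0.0015,0,0,0],
    [0.0,0,0,0,0]
  ]
}}

```text
clock: 24.55
tool_pos: [0.5405, -0.2547, 0.1645]
eef_rot: [0.399, 0.583, -0.398, 0.585]
contact_force: [-3.0, 0.4, 14.0]
opening: 0.129
```

```bash
python3 - <<'E'
from h import *
go((.5393,-.2544,.1650),.373)
E
```

```text
t 24.55 tcp [ 0.5405 -0.2547  0.1645] yaw_y 0.3736 q7 0.1 F [-3.04  0.37 14.01] open 0.1289
shift [-0.0005 -0.001  -0.0007]
roll 0.0006
```

Emit:
{"name": "arm_command", "arguments": {
  "plan": [
    [0.0,0,-0.0008,-0.0005,0.1],
    [0.0,0,0,0,0.15],
    [0.0,0,0,0,0.15],
    [0.0,0,0,0,0.15],
    [0.0,0,0,0,0.15]
  ]
}}

```text
clock: 25.18
tool_pos: [0.541, -0.2549, 0.165]
eef_rot: [0.577, 0.409, -0.574, 0.413]
contact_force: [0.1, -0.7, 13.7]
opening: 0.132
```

```bash
python3 - <<'E'
from h import *
go((.5393,-.2544,.1650),.373-1.46); print(r.get_state()["moment"])
E
```

```text
t 25.175 tcp [ 0.541  -0.2549  0.165 ] yaw_y -0.3309 q7 -0.469 F [ 0.12 -0.69 13.7 ] open 0.1324
shift [ 0.     -0.0018  0.0001]
roll 0.7561
[-0.04280022  0.20223541  0.09577232]
```

Turning freely and still pressed. Continuing.

Emit:
{"name": "arm_command", "arguments": {
  "plan": [
    [0.0,0,-0.0006,0,0.15],
    [0.0,0,0,0,0.15],
    [0.0,0,0,0,0.15],
    [0.0,0,0,0,0.15],
    [0.0,0,0,0,0.12],
    [0.0,0,0,0,0.04],
    [0.0,0,0,0,0]
  ]
}}

```text
clock: 26.05
tool_pos: [0.5404, -0.2547, 0.165]
eef_rot: [0.688, 0.169, -0.684, 0.171]
contact_force: [-0.5, -0.0, 14.6]
opening: 0.133
```

```bash
python3 - <<'E'
from h import *
go((.5393,-.2544,.1650),.373-1.46); print(r.get_state()["moment"])
incart("w18")
E
```

```text
t 26.05 tcp [ 0.5404 -0.2547  0.165 ] yaw_y -1.0854 q7 -1.048 F [-0.54 -0.04 14.61] open 0.1333
shift [ 0.     -0.0007  0.0008]
roll 0.0016
[0.09556749 0.25824985 0.23786662]
```

View pics/w18.png

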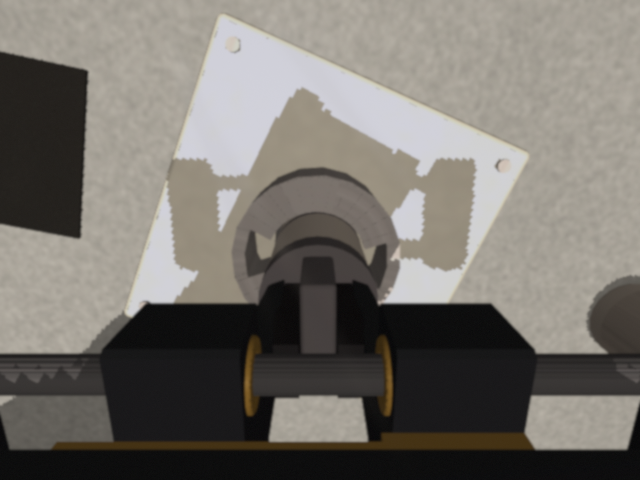

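Emit:
{"name": "arm_command", "arguments": {
  "plan": [
    [0.0,-0.002,0,0,0],
    [0.0,-0.002,0,0,0],
    [0.0,-0.002,0,0,0],
    [0.0,0,0,0,0]
  ]
}}

```text
clock: 26.6
tool_pos: [0.5402, -0.2546, 0.1703]
eef_rot: [0.688, 0.169, -0.685, 0.171]
contact_force: [-0.1, -0.3, 8.1]
opening: 0.131
```

```bash
python3 - <<'E'
from h import *
go((.5393,-.2544,.1715),.373-1.46); print(r.get_state()["moment"])
E
```

```text
t 26.6 tcp [ 0.5402 -0.2546  0.1703] yaw_y -1.0852 q7 -1.044 F [-0.13 -0.33  8.09] open 0.1309
shift [-0.0012 -0.0006  0.0007]
roll 0.0018
[-0.09986202 -0.1694334   0.18700841]
```

Emit:
{"name": "arm_command", "arguments": {
  "plan": [
    [0.0,-0.001,0,0,0],
    [0.0,-0.001,0,0,0],
    [0.0,0,0,0,0]
  ]
}}

```text
clock: 26.98
tool_pos: [0.5398, -0.2545, 0.1712]
eef_rot: [0.688, 0.169, -0.685, 0.171]
contact_force: [4.6, -0.7, 3.6]
opening: 0.13
```

```bash
python3 - <<'E'
from h import *
go((.5393,-.2544,.1715),.373-1.46); print(r.get_state()["moment"])
E
```

```text
t 26.975 tcp [ 0.5398 -0.2545  0.1712] yaw_y -1.0858 q7 -1.043 F [ 4.59 -0.71  3.65] open 0.1303
shift [-0.0003 -0.0003  0.0004]
roll 0.0012
[-0.21094025 -0.8065284   0.12678213]
```

The lift is now resisted: force falls steeply while z stays put, at about 24 mm. That means it is seated in the notches, so I let go and rise.

Emit:
{"name": "arm_command", "arguments": {
  "plan": [
    [0.088,0,0,0,0],
    [0.088,0,0,0,0],
    [0.088,0,0,0,0],
    [0.088,0,0,0,0],
    [0.088,0,0,0,0],
    [0.088,-0.02,0,0,0],
    [0.088,-0.04,0,0,0],
    [0.088,-0.04,0,0,0],
    [0.088,0,0,0,0],
    [0.088,0,0,0,0]
  ]
}}

```text
clock: 28.22
tool_pos: [0.5365, -0.2547, 0.2691]
eef_rot: [-0.686, -0.17, 0.687, -0.169]
contact_force: [-0.0, 0.4, -0.5]
opening: 0.999
```

```bash
python3 - <<'E'
from h import *
go(None)
s=r.get_state()
T=incart("w19"); m=R.from_quat(s["eef_rot"]).as_matrix(); P=T@m.T+s["tool_pos"]
w=np.zeros((480,640),bool); w[100:345,210:430]=1
h=w&(P[...,2]>.19); Q=P[h]; print("bar top z",np.median(Q[:,2]),cv2.minAreaRect(Q[:,:2].astype(np.float32)*1000))
h=w&(P[...,2]>.16)&(P[...,2]<.18); Q=P[h]; print("cap",np.median(Q[:,2]),cv2.minEnclosingCircle(Q[:,:2].astype(np.float32)))
E
```

```text
t 28.225 tcp [ 0.5365 -0.2547  0.2691] yaw_y -1.0869 q7 -0.982 F [-0.01  0.39 -0.45] open 0.9989
bar top z 0.2010642491023338 ((549.8034057617188, -270.5338134765625), (40.08811569213867, 48.72074890136719), 29.010961532592773)
cap 0.171377592577935 ((0.5406408309936523, -0.25462281703948975), 0.02455732226371765)
```

View pics/w19.png

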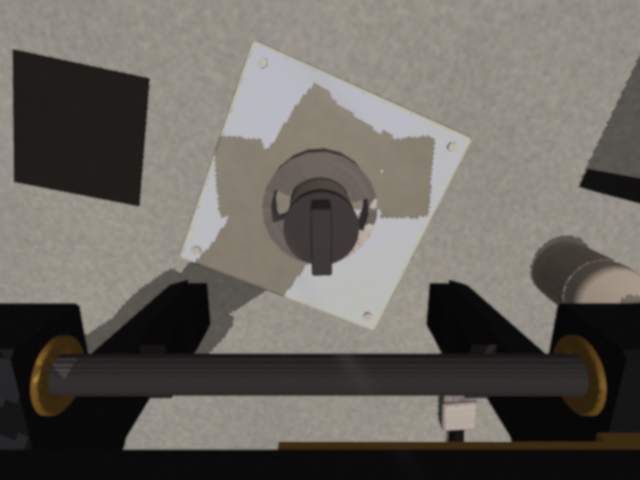

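The bar top reads z 0.201 m (0.200 expected when locked) and the cap 0.171 m (0.170 expected). The bar is turned about 84° from the keyways, the cartridge is centred within about 1.5 mm, and the gripper is clear. Handing in.

```bash
python3 -c "
from plant import r
print(r.finish_job())"
```

```text
the job is handed in; nothing more can be done
None
```

The cartridge is locked in the bayonet port and let go, and the job was handed in at about 28 s of the 64 s allowed. `finish_job` reports no verdict, so these are my own checks.

**What I did:** I took the cartridge from the cradle and let it swing upright in a light grip above the mat. I set it on its foot, released it and backed off. I then took it by the bar, fitted it in the keyways (about 0.30 rad off the box's y axis), pressed it about 30 mm down, turned it about 84° clockwise and let it rise into the notches.

**Last checks:**
- **Height:** the bar top read z = 0.201 m and the cap 0.171 m, against 0.200 and 0.170 expected when locked. That puts the foot about 23 mm below the rim by these readings; similar readings on the mat also came out about 1 mm high, so about 24 mm is likely.
- **Centring:** the cap centre was within about 1.5 mm of the port centre.
- **Locking:** lifting was resisted at the locked height before I let go.
- **Release:** the gripper is open and clear, with contact force at about zero.

**What went wrong on the way:**
- **First cradle grasp:** it was too low for the bar to clear the gripper body, so I set the cartridge back and gripped it higher.
- **First bar grasp:** it closed on nothing because I lifted too soon. The cartridge stayed standing, and the second try held.
- **Not checked:** one contour fit for the bar in the last picture mixed in the finger pixels and I ignored it. I did not re-measure the bystanders, but no move went near them.

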